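# Turn over the clock wheels between two parts trays

### The arm

A 6-joint arm with a two-finger parallel gripper is mounted at the origin on the work surface. World frame = base frame: x ahead of the robot, y to its left, z up, the work surface at z = 0. Lengths are in m, angles in rad, forces in N, time in s.
With the tool pointing down it reaches from about 0.25 to 0.775 m from the base axis. Payload 4 kg.
Tool frame: the origin (TCP) lies midway between the tips of the shut fingers; the grasp point (between the pads) lies 19 mm behind it; y points along the fingers, x is the direction in which the jaws open and shut, and the axes are right-handed (so a half turn about y gives the same grasp; the last joint's range is limited). The gripper opens to 94 mm and grips with 3 to 60 N. Pads are 16 mm wide; open, the fingers measure 119 mm over their backs; the gripper's body (75 mm by 177 mm) begins 78 mm behind the grasp point.
Start: joints at [1.099, 0.087, 1.371, -0, 1.684, -0.103], TCP at [0.198, 0.513, 0.206] pointing down, gripper open.
Joint ranges: [-3.1, 3.1], [-0.76, 2.03], [0.27, 2.55], [-1.08, 4.22], [0.17, 2.65], [-2.57, 2.57]. Speed limits (rad/s): [2.79, 2.79, 3.14, 3.14, 3.14, 3.14].

### API

Orientations are given as [roll, pitch, yaw] about the fixed x, y, z axes, in that order (R = Rz(yaw) Ry(pitch) Rx(roll)).
In Python, from bench import robot gives the robot as it stands.
- The arm moves only by the shell command python3 -m creep 'ROWS'. ROWS is JSON, a list of rows, each a list of 7 numbers: the shift along the tool's x, y, z in mm, then the turn, a rotation vector about the tool's x, y, z in degrees, then the closure in counts, from 0 (fully open) to 255 (shut). A call has 1 to 5 rows; each row is the pose to reach, as a shift and turn from the pose commanded when the call began, along the tool's axes at that moment; what a row does not reach only later rows make up. A row lasts 1/8 s, in which the tool goes at most 62.5 mm and 10.7 degrees, less where a joint would pass 70% of its speed; a pose out of reach is approached as far as the arm can. A call with a gripper value outside its range is refused whole. The fingers move at their own pace and stop on an object; the grip force is fixed at half the most. Time passes only in rows, so rows that repeat a pose let the fingers close. It gives the time, the measured TCP pose, the force and the opening at its end, in the units of the state.
- robot.get_obs(): the state, without advancing time (a new reading comes with each control period).
- robot.snapshot(name): name is "scene" or "top"; returns a dict with "color" (400x640x3 uint8, blue, green, red), "fx", "fy", "cx", "cy" (pixels), "world_from_camera" (4x4, takes a point from camera to world coordinates). Camera axes: x right, y down, z forward; pixel columns grow to the right and rows downward; lengths in m; the calibration is good to about 2 mm. A picture is of the moment at which its call begins. There is no depth.
- robot.close_job(): hands the job in, once; it reports no verdict.
Trained networks look in the newest picture that a camera, given by its name, has taken for a name from the list of things; names that differ only in an ending like _2 or _b are one class to them, and where a whole thing is asked for, a point or a joint stands for the part that bears it (a point fixed in the world has none). Each returns a list of dicts, best first, with "p" (0 to 1); they miss things now and then, are a little off and sometimes report something else, mostly with a low value. They report only what shows in the picture. A call takes as long as a camera call. They do not tell look-alikes from the thing itself.
- robot.spot_in(name, camera): "point" ([x, y, z] in m, in world coordinates, good to about 4 mm: the middle of the surface that is visible of it).
- robot.landmark_of(name, camera): "point" ([x, y, z] in m, in world coordinates, good to about 4 mm: a listed point, or the origin of a listed thing).
The state is a dict: "time": time; "joint_positions": joint angles; "qvel": joint speeds; "joint_torque": joint torques, N m; "tool_pos": TCP position; "ee_rot": TCP orientation; "wrist_force": force on the tool from outside, world axes, zero at the start; "wrist_torque": the same for the moment, N m; "width": finger opening in m.
Only numpy, scipy, OpenCV 4.12 (cv2) and the standard library are available. Lean on these libraries where they do the work, as an engineer would, in place of code of your own. Each camera call takes 0.05 s, during which the arm holds its last target.

### The job

Two loose brass clock wheels lie boss down in the grey parts tray. Cap it with the empty tray that lies mouth down beside it, so that the two close all round, turn both over together without opening them or spilling the wheels, and then lift the first tray off and lay it flat next to the other. The second tray must end flat on the green mat, mouth up, with both wheels in it boss up; do not knock over the oil bottle or the jar.

Things in the scene. Friction and masses are not known exactly. Their poses are not given: they have to be found in the camera images.
- tray_mid (a point): Centre of the full parts tray's block: grey plastic, 76 (its x) x 60 (its y) x 24 mm, solid below, 90 g; it starts mouth up on the mat. Half-way up, 12 mm above the underside; z points out of its mouth. Two pockets 28 x 42 mm lie at x = -15 and +15 mm, 10 mm deep, parted by a 2 mm wall.
- tray_rim (a point): The full tray's point in the plane of its rim, over its centre, 24 mm above the underside. A raised frame (tongue) stands on the rim: 63 x 47 mm outside, 2.5 mm thick, 3 mm high; the pockets lie inside it.
- cap_mid (a point): Centre of the empty tray: the same grey block, 76 (x) x 60 (y) x 24 mm, 90 g, that starts mouth down on the mat with its plain flat back up. Half-way up; z points out of its back: up at the start, down at the end.
- cap_rim (a point): The empty tray's point in the plane of its rim, 12 mm below cap_mid at the start. Mouth 66 x 50 mm, 7 mm deep, rim 5 mm thick. It closes over the tongue, either way round, with 1.5 mm of play each side; closed, the rims touch (cap_rim meets tray_rim) and the pair is a block 76 x 60 x 48 mm. Nothing latches it; stood on an end (76 mm tall) it stands by itself. Wheels cannot roll over inside.
- wheel_large_mid (a point): Toothed brass wheel 25 mm across, 4 mm thick, 20 g, with a steel boss 13 mm across and 5 mm long on one side; in one pocket of the full tray, boss down. On its axis, 6.5 mm from the boss's end; z points out of the plain face (up at the start, down at the end).
- wheel_small_mid (a point): The same, 21 mm across, boss 11 mm across, in the other pocket; same point and z.
- mat: Green bench mat, 360 (x) x 560 (y) mm, 3 mm thick, fixed; the origin is the centre of its underside, on the bench top. Its top is at height 3 mm.
- oil_bottle: Small amber oil bottle, 26 mm across, 60 mm high, on the mat; origin at the centre of its underside, z up.
- jar: Glass jar with a lid, 54 mm across, 50 mm high, on the mat; origin at the centre of its underside, z up.
There are look-alikes about, which are no part of the job. Leave any pink look-alike of the part that bears cap_mid alone. What is shaped like the part that bears tray_mid but turquoise is not meant.

How it is judged:
On the way, in this order (a step that is already met when the one before it is completed fails the run):
1. the empty tray sits mouth down on the full one, rims closed all round, before it is turned (x of cap_mid in the frame of tray_mid between -0.003 and 0.003 m and y of cap_mid in the frame of tray_mid between -0.003 and 0.003 m and z of cap_mid in the frame of tray_mid between 0.021 and 0.0255 m and angle between the z axis of cap_mid and the z axis of tray_mid, either way round below 0.05 rad and angle between the x axis of cap_mid and the x axis of tray_mid, either way round below 0.1 rad and angle between tray_mid's own z axis and vertical below 0.2 rad), for 0.2 s.
2. the closed pair is turned past half-way, still closed (x of cap_mid in the frame of tray_mid between -0.003 and 0.003 m and y of cap_mid in the frame of tray_mid between -0.003 and 0.003 m and z of cap_mid in the frame of tray_mid between 0.021 and 0.0255 m and angle between the z axis of cap_mid and the z axis of tray_mid, either way round below 0.05 rad and angle between the x axis of cap_mid and the x axis of tray_mid, either way round below 0.1 rad and distance between each of wheel_large_mid, wheel_small_mid and tray_mid below 0.045 m and angle between tray_mid's own z axis and vertical above 1.75 rad), for 0.05 s.
3. the closed pair is upside down, the second tray undermost, wheels inside (x of cap_mid in the frame of tray_mid between -0.003 and 0.003 m and y of cap_mid in the frame of tray_mid between -0.003 and 0.003 m and z of cap_mid in the frame of tray_mid between 0.021 and 0.0255 m and angle between the z axis of cap_mid and the z axis of tray_mid, either way round below 0.05 rad and angle between the x axis of cap_mid and the x axis of tray_mid, either way round below 0.1 rad and distance between each of wheel_large_mid, wheel_small_mid and tray_mid below 0.045 m and angle between tray_mid's own z axis and vertical above 2.95 rad), for 0.2 s.
At the end, for the whole second after the job is handed in: The second (once empty) tray lies mouth up within 5 degrees of level on the green mat, both wheels lie in it boss up (within 11 degrees), the first tray lies flat (either way up, within 7 degrees) on the mat or bench beside it, more than 62 mm away centre to centre, and all is at rest (angle between cap_mid's own z axis and vertical above 3.05 rad and height (world z) of cap_mid between 0.012 and 0.019 m and x of cap_mid in the frame of mat between -0.18 and 0.18 m and y of cap_mid in the frame of mat between -0.28 and 0.28 m and x of wheel_large_mid in the frame of cap_mid between -0.033 and 0.033 m and y of wheel_large_mid in the frame of cap_mid between -0.025 and 0.025 m and z of wheel_large_mid in the frame of cap_mid between -0.012 and 0.012 m and angle between each of wheel_large_mid, wheel_small_mid's own z axis and vertical above 2.95 rad and x of wheel_small_mid in the frame of cap_mid between -0.033 and 0.033 m and y of wheel_small_mid in the frame of cap_mid between -0.025 and 0.025 m and z of wheel_small_mid in the frame of cap_mid between -0.012 and 0.012 m and horizontal distance between tray_mid and cap_mid above 0.062 m and height (world z) of tray_mid below 0.024 m and (angle between tray_mid's own z axis and vertical below 0.12 rad or angle between tray_mid's own z axis and vertical above 3.02 rad) and linear speed of each of tray, cap below 0.01 m/s); the robot touches nothing.
It fails at once if a wheel is spilled out of the trays ((distance between wheel_large_mid and tray_mid above 0.05 m and distance between wheel_large_mid and cap_mid above 0.05 m) or (distance between wheel_small_mid and tray_mid above 0.05 m and distance between wheel_small_mid and cap_mid above 0.05 m)).
It fails at once if the oil bottle or the jar is knocked over (angle between any of oil_bottle, jar's own z axis and vertical above 0.7 rad).
It also fails if it takes over 72 s, if anything falls off the work surface, if the arm or the gripper's body presses on something with over 40 N, if the wrist force passes 120 N, or if a joint passes its speed limit or range.

## Working session

There is one attempt and no reset: what is moved stays moved. The work goes in short steps, Python scripts to look and compute and a shell command to move; the robot and the scene stay as the last step left them, time stands still between calls to the robot, and variables do not carry over. Pictures are saved under pics/ and viewed, and the job is handed in when it is done.

```bash
ls; mkdir -p pics
cat > h.py <<'E'
from bench import robot
import cv2, numpy as np
from scipy.spatial.transform import Rotation as R
def snap(cam,name):
    s=robot.snapshot(cam); cv2.imwrite(f'pics/{name}.png',s['color']); return s
def proj(s,p):
    w=np.linalg.inv(s['world_from_camera']); c=w[:3,:3]@np.array(p)+w[:3,3]
    return s['fx']*c[0]/c[2]+s['cx'], s['fy']*c[1]/c[2]+s['cy']
def pix(s,u,v,z):
    W=s['world_from_camera']; d=W[:3,:3]@np.array([(u-s['cx'])/s['fx'],(v-s['cy'])/s['fy'],1]); o=W[:3,3]
    return o+d*(z-o[2])/d[2]
E
python3 - <<'E'
from h import *
np.set_printoptions(precision=4,suppress=True)
for c in ('top','scene'):
    s=snap(c,c+'0'); print(c,s['fx'],s['world_from_camera'])
    for n in ('tray_mid','cap_mid','tray_rim','cap_rim','wheel_large_mid','wheel_small_mid','mat','oil_bottle','jar'):
        for d in robot.landmark_of(n,c): print(n,round(d['p'],2),np.round(d['point'],3),np.round(proj(s,d['point'])))
o=robot.get_obs();print(o)
E
```

```text
pics
top 451.7758994983111 [[-0.1151 -0.971   0.2095  0.3116]
 [-0.9933  0.1137 -0.0187  0.0228]
 [-0.0056 -0.2102 -0.9776  0.9578]
 [ 0.      0.      0.      1.    ]]
tray_mid 0.8 [ 0.299 -0.197  0.01 ] [432. 297.]
tray_mid 0.61 [ 0.467 -0.152  0.015] [399. 219.]
cap_mid 0.56 [0.596 0.193 0.014] [232. 179.]
tray_rim 0.95 [ 0.472 -0.151  0.028] [398. 216.]
tray_rim 0.72 [ 0.298 -0.197  0.022] [433. 298.]
cap_rim 0.92 [0.488 0.126 0.002] [268. 226.]
wheel_large_mid 0.44 [ 0.475 -0.165  0.026] [405. 214.]
wheel_large_mid 0.21 [0.49  0.124 0.002] [269. 225.]
wheel_small_mid 0.47 [ 0.477 -0.136  0.024] [391. 215.]
mat 0.63 [0.59  0.01  0.003] [316. 174.]
oil_bottle 0.53 [ 0.723  0.23  -0.001] [213. 129.]
jar 0.6 [ 0.702 -0.209  0.   ] [407. 116.]
scene 511.7066601081376 [[-0.531   0.4902 -0.6912  1.3244]
 [ 0.8473  0.303  -0.4361  0.5401]
 [-0.0043 -0.8173 -0.5763  0.7207]
 [ 0.      0.      0.      1.    ]]
tray_mid 0.85 [ 0.473 -0.146  0.015] [261. 171.]
tray_mid 0.67 [ 0.299 -0.195  0.013] [284. 137.]
cap_mid 0.75 [0.597 0.189 0.015] [355. 245.]
cap_mid 0.51 [ 0.474 -0.137  0.026] [26
[... 259 characters left out ...]
small_mid 0.56 [ 0.474 -0.135  0.026] [264. 169.]
mat 0.93 [0.588 0.008 0.002] [286. 219.]
mat 0.4 [ 0.701 -0.21  -0.   ] [180. 215.]
oil_bottle 0.62 [0.726 0.228 0.006] [341. 294.]
jar 0.66 [ 0.706 -0.206 -0.001] [180. 216.]
{'time': 1.0, 'joint_positions': array([ 1.0989,  0.0872,  1.3707,  0.    ,  1.6836, -0.1031]), 'qvel': array([ 0.001 , -0.0008,  0.0012,  0.0009,  0.0003,  0.0012]), 'joint_torque': array([ -0.0016, -34.0058, -30.2601,   0.0715,   0.0239,   0.    ]), 'tool_pos': array([0.1983, 0.513 , 0.2055]), 'ee_rot': array([-1.5708, -0.0001,  1.202 ]), 'wrist_force': array([ 0.119 , -0.2535,  1.0625]), 'wrist_torque': array([-0.0261,  0.0153, -0.0512]), 'width': 0.0941203023595891}
```

View pics/top0.png

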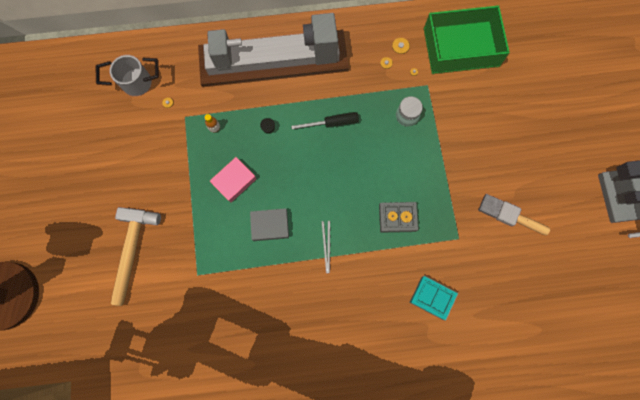

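View pics/scene0.png

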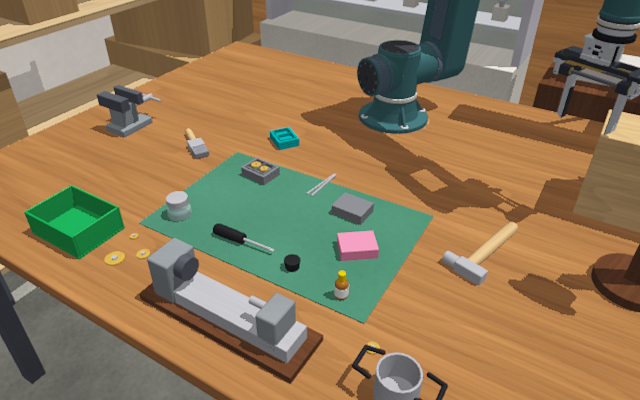

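Run:
```python
import cv2,numpy as np
a=cv2.imread('pics/top0.png')
b=[cv2.resize(a[y-35:y+35,x-50:x+50],(400,280),interpolation=cv2.INTER_CUBIC) for x,y in((398,216),(268,226),(232,179),(433,298))]
cv2.imwrite('pics/crop0.png',np.vstack([np.hstack(b[:2]),np.hstack(b[2:])]))
```

```text
(no output)
```

View pics/crop0.png

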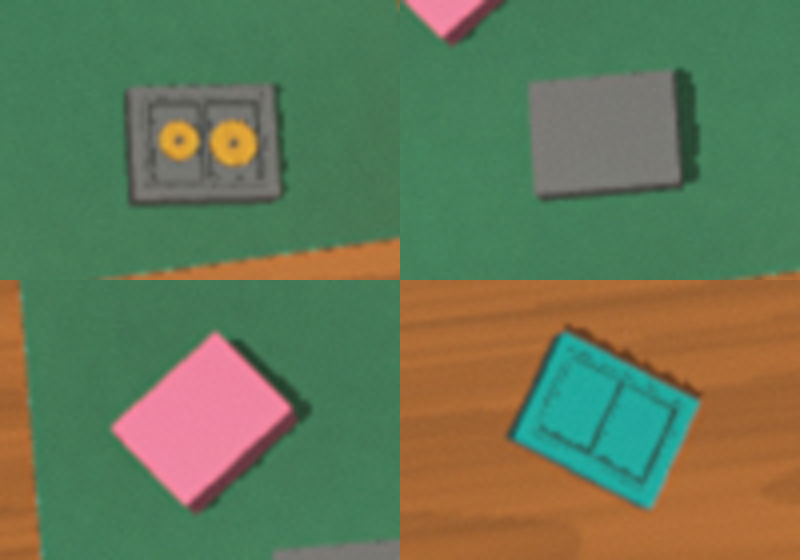

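Candidates in the top image:
- Full tray: the grey one at (398,216) holds the two brass wheels, so it is the one meant. The turquoise one at (433,298) is the look-alike.
- Cap: the grey block at (268,226), flat back up, is the one meant. The pink one at (232,179) is the look-alike.

The enlarged crop confirms both. Next I fit precise poses.

```bash
cat > fit.py <<'E'
from h import *
from scipy.optimize import minimize
def graymask(img):
    f=img.astype(int); mx=f.max(2); mn=f.min(2)
    return ((mx-mn)<22)
def sil(s,x,y,yaw,z0,z1,dims,shape,S=8):
    c,n=np.cos(yaw),np.sin(yaw); P=[]
    for a in(-1,1):
        for b in(-1,1):
            for z in(z0,z1):
                lx,ly=a*dims[0]/2,b*dims[1]/2
                P.append(proj(s,(x+c*lx-n*ly,y+n*lx+c*ly,z)))
    h=cv2.convexHull(np.float32(P))
    m=np.zeros((shape[0],shape[1]),np.uint8)
    cv2.fillConvexPoly(m,np.int32(np.round((h+0.5)*S)),1)
    return m
def fit(s,x,y,yaw,z0=.003,z1=.027,dims=(.076,.060),win=42,hole=None):
    u,v=map(int,proj(s,(x,y,(z0+z1)/2))); S=8
    img=s['color'][v-win:v+win,u-win:u+win]
    big=cv2.resize(img,None,fx=S,fy=S,interpolation=cv2.INTER_LINEAR)
    hsv=cv2.cvtColor(big,cv2.COLOR_BGR2HSV)
    mask=((hsv[...,1]<70)).astype(np.uint8)
    n,lab,st,_=cv2.connectedComponentsWithStats(mask)
    k=1+np.argmax(st[1:,4]); mask=(lab==k).astype(np.uint8)
    cs,_=cv2.findContours(mask,cv2.RETR_EXTERNAL,cv2.CHAIN_APPROX_NONE)
    mask[:]=0; cv2.drawContours(mask,cs,-1,1,-1)
    s2=dict(s); s2['cx']=s['cx']-(u-win); s2['cy']=s['cy']-(v-win)
    def cost(p):
        m=sil(s2,p[0],p[1],p[2],z0,z1,dims,mask.shape)
        return np.logical_xor(m,mask).sum()/mask.sum()
    best=None
    for dy in(-.08,0,.08):
        r=minimize(cost,[x,y,yaw+dy],method='Nelder-Mead',options=dict(initial_simplex=[[x,y,yaw+dy],[x+.006,y,yaw+dy],[x,y+.006,yaw+dy],[x,y,yaw+dy+.1]],xatol=1e-5,fatol=1e-5))
        if best is None or r.fun<best.fun: best=r
    return best.x,best.fun
E
python3 - <<'E'
from fit import *
for c in('top','scene'):
    s=robot.snapshot(c)
    for n,g in(('tray',(.472,-.15,np.pi/2)),('cap',(.488,.122,np.pi/2))):
        for d in((0,0),): print(c,n,fit(s,*g))
E
```

```text
top tray (array([ 0.47292251, -0.15178376,  1.47664173]), np.float64(0.014910482438157714))
top cap (array([0.48860687, 0.12150497, 1.54165192]), np.float64(0.01527895563680852))
scene tray (array([ 0.47331243, -0.14999422,  1.47824118]), np.float64(0.07821748689328598))
scene cap (array([0.48859782, 0.12261159, 1.54413572]), np.float64(0.013491314529376812))
```

```bash
cat > go.py <<'E'
# prints shift(mm)/turn(deg) from measured pose to target; usage: go.py x y z yaw tilt [g]  (g: xyz is the grasp point)
from h import *; import sys
def Rt(yaw,a): return R.from_euler('z',yaw)*R.from_euler('x',-np.pi/2-np.radians(a))
def rel(p,yaw,a,grasp=False):
    o=robot.get_obs(); R0=R.from_euler('xyz',o['ee_rot']); R1=Rt(yaw,a); p=np.array(p,float)
    if grasp: p=p+0.019*R1.apply([0,1,0])
    d=R0.inv().apply(p-o['tool_pos'])*1000; r=(R0.inv()*R1).as_rotvec(degrees=True)
    return d,r,o
if __name__=='__main__':
    a=list(map(float,sys.argv[1:6])); d,r,o=rel(a[:3],a[3],a[4],len(sys.argv)>6)
    print(np.round(d,1),np.round(r,2),'dist',round(np.linalg.norm(d)),'t',round(o['time'],2),'q',np.round(o['joint_positions'],2),'F',np.round(o['wrist_force'],1),'w',round(o['width']*1000,1))
E
python3 go.py .4886 .122 .10 1.543 0
```

```text
[-260.1  105.5 -411.7] [ 0.000e+00 -1.954e+01  1.000e-02] dist 498 t 1.1 q [ 1.1   0.09  1.37 -0.    1.68 -0.1 ] F [-0.1  0.1  0.5] w 93.8
```

```bash
python3 -m creep '[[-260,105,-412,0,-19.5,0,0],[-260,105,-412,0,-19.5,0,0],[-260,105,-412,0,-19.5,0,0],[-260,105,-412,0,-19.5,0,0],[-260,105,-412,0,-19.5,0,0]]'; python3 go.py .4886 .122 .10 1.543 0
```

```text
time: 1.72
tool_pos: [0.3788, 0.2701, 0.1406]
ee_rot: [-1.572, -0.001, 1.543]
wrist_force: [1.0, 0.4, 0.0]
width: 0.0941
[-145.    40.7 -113.9] [ 0.07 -0.02  0.04] dist 189 t 1.73 q [ 0.5  -0.08  1.67  0.    1.55 -1.05] F [1.  0.4 0. ] w 94.1
```

```bash
python3 -m creep '[[-145,41,-114,0,0,0,0],[-145,41,-114,0,0,0,0],[-145,41,-114,0,0,0,0],[-145,41,-114,0,0,0,0],[-145,41,-114,0,0,0,0]]'; python3 go.py .4886 .122 .01 1.543 0;  python3 - <<'E'
from fit import *
s=snap('top','top1')
print(fit(s,.473,-.151,1.477))
print(robot.get_obs())
E
```

```text
time: 2.35
tool_pos: [0.4874, 0.1238, 0.0997]
ee_rot: [-1.57, -0.001, 1.542]
wrist_force: [-0.8, 0.6, 0.3]
width: 0.094
[-1.8 89.7 -1.3] [-0.03 -0.08  0.04] dist 90 t 2.35 q [ 0.14  0.03  1.64  0.    1.47 -1.41] F [-0.8  0.6  0.3] w 94.0
(array([ 0.47284946, -0.15131613,  1.47713539]), np.float64(0.02567314556646597))
{'time': 2.4, 'joint_positions': array([ 1.36712584e-01,  2.79338324e-02,  1.64423267e+00,  7.72474546e-04,
        1.46921311e+00, -1.40650713e+00]), 'qvel': array([ 0.02147404, -0.01236165,  0.00102202, -0.00354888, -0.00115383,
       -0.003346  ]), 'joint_torque': array([-7.42705576e-01, -2.96599603e+01, -2.88582212e+01, -5.07298240e-02,
        6.21230970e-02,  1.10732406e-03]), 'tool_pos': array([0.48724641, 0.12443593, 0.10002881]), 'ee_rot': array([-1.57088078e+00, -7.92999849e-04,  1.54314150e+00]), 'wrist_force': array([ 0.05585974,  0.26425143, -0.86780275]), 'wrist_torque': array([ 0.02996544, -0.06981761, -0.02645288]), 'width': 0.09381082739288397}
```

View pics/top1.png

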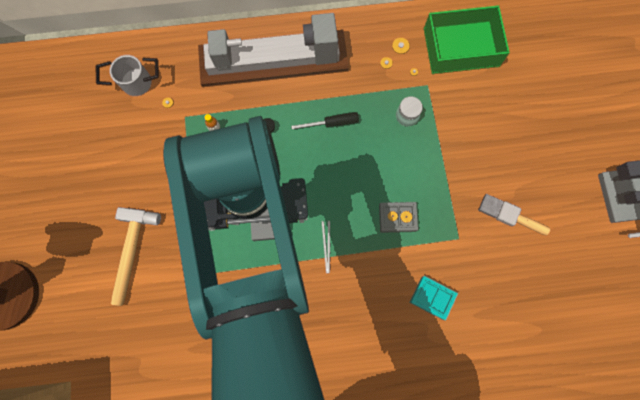

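```bash
python3 -m creep '[[-2,50,-1,0,0,0,0],[-2,92,-1,0,0,0,0],[-2,92,-1,0,0,0,0],[-2,92,-1,0,0,0,100],[-2,92,-1,0,0,0,100]]'; python3 go.py .4886 .122 .0075 1.543 0
```

```text
time: 3.02
tool_pos: [0.4894, 0.1222, 0.0095]
ee_rot: [-1.573, -0.001, 1.543]
wrist_force: [-0.2, 0.2, -1.1]
width: 0.0775
[-0.2  2.   0.8] [0.15 0.02 0.03] dist 2 t 3.02 q [ 0.13  0.11  1.75  0.    1.28 -1.41] F [-0.2  0.2 -1.1] w 77.5
```

```bash
python3 -m creep '[[0,1.5,0,0,0,0,100],[0,1.5,0,0,0,0,100],[0,1.5,0,0,0,0,100]]'; python3 go.py .4886 .122 .0075 1.543 0
```

```text
time: 3.4
tool_pos: [0.4895, 0.1221, 0.0093]
ee_rot: [-1.573, -0.001, 1.543]
wrist_force: [-4.3, 2.4, 9.8]
width: 0.0756
[-0.2  1.8  0.9] [ 0.15 -0.02  0.07] dist 2 t 3.4 q [ 0.13  0.11  1.75  0.    1.28 -1.41] F [-4.3  2.4  9.8] w 75.6
```

Run:
```python
from fit import *
for c in('scene',):
    s=snap(c,'scene1'); print(c,fit(s,.4886,.122,1.543))
print(np.round(robot.get_obs()['tool_pos'],4), robot.get_obs()['width'])
a=s['color'];cv2.imwrite('pics/scene1c.png',cv2.resize(a[120:280,240:440],(800,640))[:600])
```

```text
scene (array([0.48677658, 0.12221622, 1.4880206 ]), np.float64(0.6825171950176117))
[0.4895 0.1222 0.0093] 0.07571955175041693
```

View pics/scene1c.png

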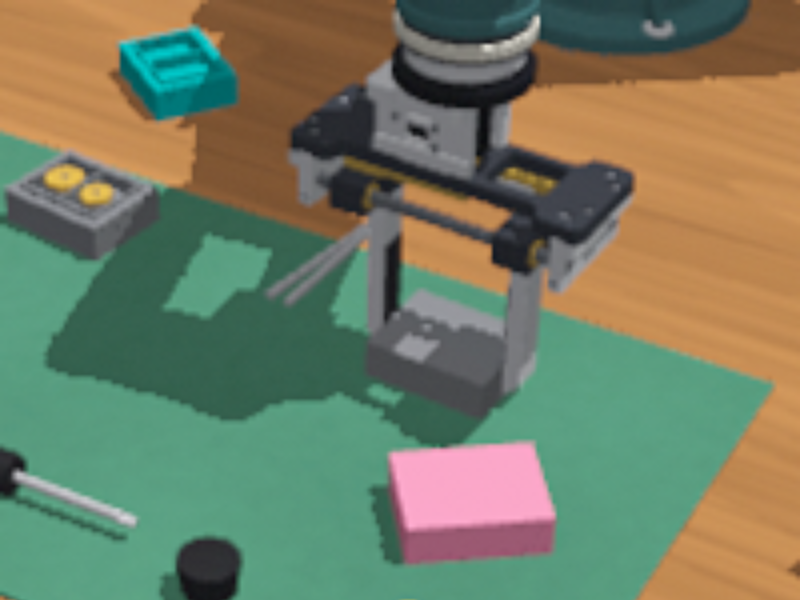

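The scene picture shows the grey cap between the fingers, with a width of 75.7 mm against the expected 76. Lift and carry it over the tray.

```bash
python3 go.py .4739 -.1509 .075 1.477 0; python3 -m creep '[[0,-60,0,0,0,0,100],[0,-75,0,0,0,0,100],[0,-75,0,0,0,0,100]]'; python3 go.py .4739 -.1509 .075 1.477 0
```

```text
[-273.3  -66.1    7.7] [0.14 3.76 0.08] dist 281 t 3.45 q [ 0.13  0.11  1.75  0.    1.28 -1.41] F [-4.   0.9  9.3] w 75.7
time: 3.82
tool_pos: [0.4896, 0.1216, 0.0827]
ee_rot: [-1.574, -0.001, 1.542]
wrist_force: [0.3, 0.3, -1.0]
width: 0.0757
[-272.9    7.5    7.9] [0.2  3.74 0.04] dist 273 t 3.83 q [ 0.13  0.04  1.67  0.    1.43 -1.41] F [ 0.3  0.3 -1. ] w 75.7
```

```bash
python3 -m creep '[[-273,7.5,8,0,3.75,0,100],[-273,7.5,8,0,3.75,0,100],[-273,7.5,8,0,3.75,0,100],[-273,7.5,8,0,3.75,0,100],[-273,7.5,8,0,3.75,0,100]]'; python3 go.py .4739 -.1509 .055 1.477 0
```

```text
time: 4.45
tool_pos: [0.4706, -0.1537, 0.071]
ee_rot: [-1.566, -0.001, 1.473]
wrist_force: [-0.2, -0.8, -1.5]
width: 0.0757
[ 3.1 16.  -3. ] [-0.25 -0.23  0.05] dist 17 t 4.45 q [-0.43  0.04  1.7  -0.    1.41 -1.9 ] F [-0.2 -0.8 -1.5] w 75.7
```

```bash
python3 -m creep '[[0,18,0,0,0,0,100],[0,18,0,0,0,0,100],[0,18,0,0,0,0,100]]'; python3 go.py .4739 -.1509 .055 1.477 0
python3 - <<'E'
from fit import *
for c in('top','scene'):
    s=snap(c,c+'2')
    u,v=map(int,proj(s,(.473,-.151,.03)))
    cv2.imwrite(f'pics/{c}2c.png',cv2.resize(s['color'][v-50:v+50,u-65:u+65],(780,600),interpolation=cv2.INTER_CUBIC))
E
python3 go.py .4739 -.1509 .055 1.477 0
```

```text
time: 4.82
tool_pos: [0.4723, -0.1495, 0.0546]
ee_rot: [-1.569, -0.001, 1.479]
wrist_force: [0.4, 0.3, -1.0]
width: 0.0758
[-1.3 -0.5 -1.7] [-0.12  0.1   0.07] dist 2 t 4.83 q [-0.42  0.05  1.72  0.    1.38 -1.9 ] F [ 0.4  0.3 -1. ] w 75.8
[-0.8  0.7 -0.9] [0.01 0.11 0.01] dist 1 t 4.92 q [-0.42  0.05  1.72  0.    1.38 -1.9 ] F [ 0.5  0.9 -0.8] w 75.6
```

View pics/scene2c.png

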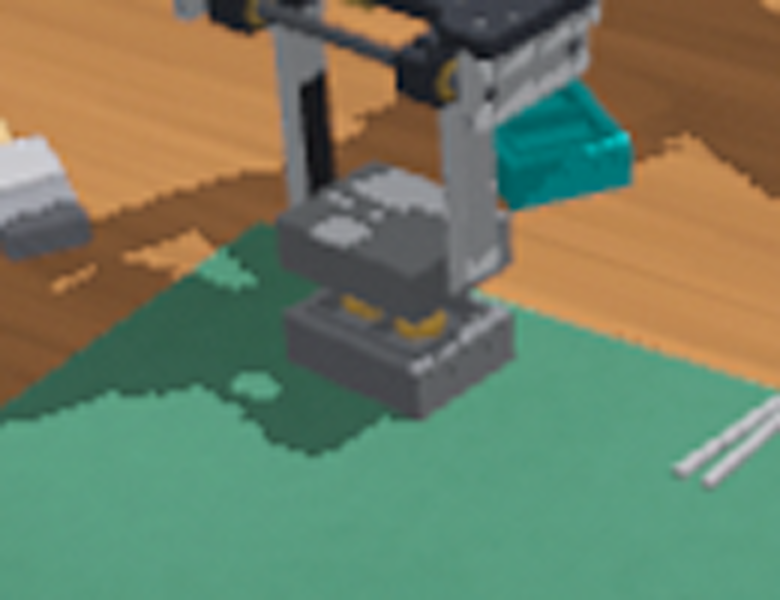

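View pics/top2c.png

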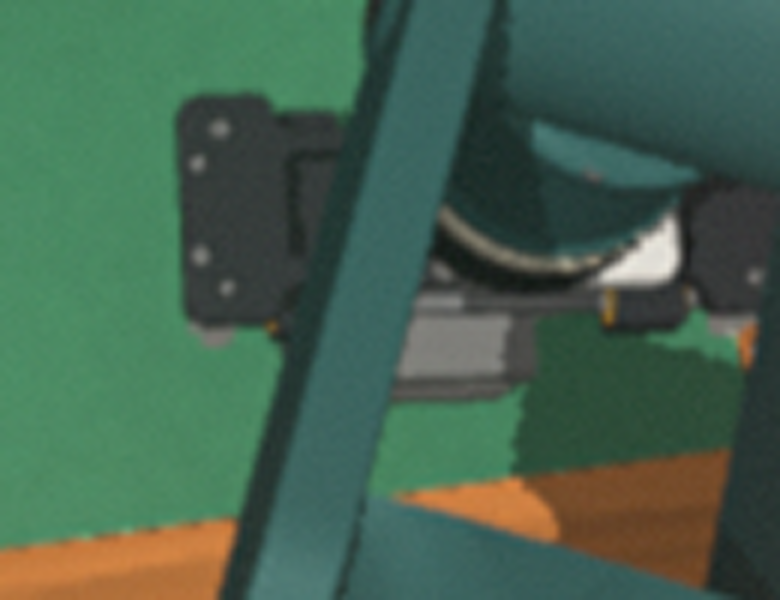

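The scene crop shows the cap squarely above the tray with both wheels still in place (about 340–420, 300–330 in the crop). Lower it slowly, watching the force.

```bash
python3 -m creep '[[-0.7,8,-0.8,0,0.1,0,100],[-0.7,14,-0.8,0,0.1,0,100],[-0.7,18,-0.8,0,0.1,0,100],[-0.7,18,-0.8,0,0.1,0,100]]'; python3 go.py .4739 -.1509 .0333 1.477 0
```

```text
time: 5.42
tool_pos: [0.4731, -0.1518, 0.0371]
ee_rot: [-1.57, -0.0, 1.475]
wrist_force: [0.0, 0.3, -0.8]
width: 0.0761
[ 1.   3.8 -0.7] [-0.06 -0.11  0.02] dist 4 t 5.42 q [-0.42  0.07  1.73  0.    1.34 -1.9 ] F [ 0.   0.3 -0.8] w 76.1
```

```bash
python3 -m creep '[[0.6,0,-0.4,0,0,0,100],[0.6,2,-0.4,0,0,0,100],[0.6,2,-0.4,0,0,0,100]]'; python3 go.py .4739 -.1509 .0333 1.477 0
```

```text
time: 5.8
tool_pos: [0.4741, -0.1514, 0.0357]
ee_rot: [-1.571, -0.0, 1.475]
wrist_force: [-0.5, 0.5, -0.5]
width: 0.0755
[0.5 2.4 0.2] [ 0.01 -0.11  0.01] dist 2 t 5.8 q [-0.42  0.07  1.73  0.    1.34 -1.9 ] F [-0.5  0.5 -0.5] w 75.5
```

Rim at about 0.0294 m, below the tongue top at 0.030, with no force: it is entering.

```bash
python3 -m creep '[[0.3,2,0.1,0,0,0,100],[0.3,3,0.1,0,0,0,100],[0.3,3,0.1,0,0,0,100]]'; python3 go.py .4739 -.1509 .0333 1.477 0
```

```text
time: 6.18
tool_pos: [0.474, -0.1511, 0.0334]
ee_rot: [-1.571, -0.0, 1.475]
wrist_force: [-1.9, 0.4, 4.8]
width: 0.076
[0.2 0.1 0.1] [ 0.01 -0.11  0.  ] dist 0 t 6.17 q [-0.42  0.07  1.74  0.    1.33 -1.9 ] F [-1.9  0.4  4.8] w 76.0
```

Seated at exactly the expected height with 4.8 N of contact. Release and back off.

```bash
python3 -m creep '[[0,-0.5,0,0,0,0,0],[0,-0.5,0,0,0,0,0],[0,-0.5,0,0,0,0,0],[0,-60,0,0,0,0,0],[0,-90,0,0,0,0,0]]'; python3 go.py .473 -.1508 .1 1.477 -40 g;  python3 - <<'E'
from fit import *
s=snap('scene','scene3')
print(fit(s,.473,-.151,1.477,.003,.051))
u,v=map(int,proj(s,(.473,-.151,.03)))
cv2.imwrite(f'pics/scene3c.png',cv2.resize(s['color'][v-50:v+50,u-65:u+65],(780,600),interpolation=cv2.INTER_CUBIC))
E
```

```text
time: 6.8
tool_pos: [0.4749, -0.1515, 0.1253]
ee_rot: [-1.574, 0.001, 1.475]
wrist_force: [-1.0, 0.5, -0.2]
width: 0.0939
[ 0.5 39.8 14.3] [ 4.019e+01 -1.200e-01 -2.000e-02] dist 42 t 6.8 q [-0.42 -0.    1.62  0.    1.52 -1.9 ] F [-1.   0.5 -0.2] w 93.9
(array([ 0.47333922, -0.15033169,  1.45966572]), np.float64(0.053066778312748586))
```

View pics/scene3c.png

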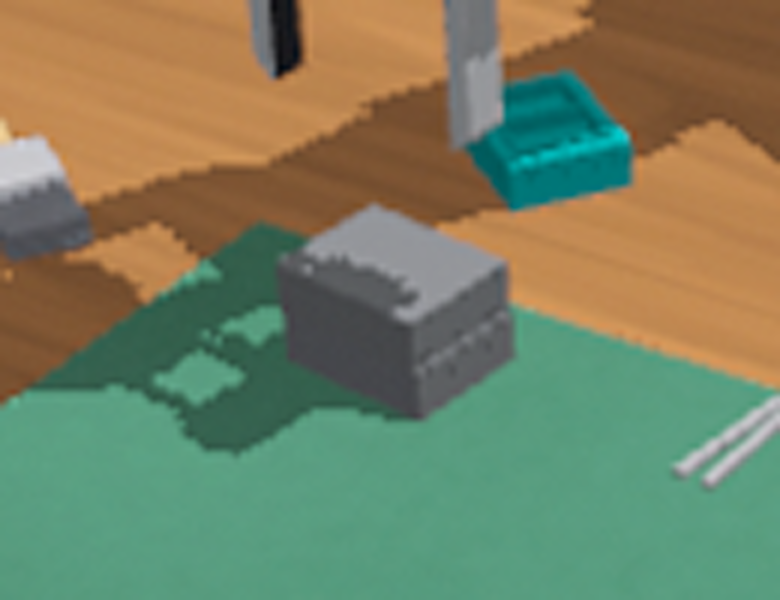

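The pair is closed: the seam is even in the crop. Now the tilted approach, tool leaning outward 40°.

```bash
python3 -m creep '[[0.5,40,14,40.2,0,0,0],[0.5,40,14,40.2,0,0,0],[0.5,40,14,40.2,0,0,0],[0.5,40,14,40.2,0,0,0],[0.5,40,14,40.2,0,0,0]]'; python3 go.py .473 -.1508 .027 1.477 -40 g
```

```text
time: 7.48
tool_pos: [0.4597, -0.1488, 0.0778]
ee_rot: [-0.862, -0.002, 1.476]
wrist_force: [0.0, -0.3, 0.3]
width: 0.094
[ -0.9  48.9 -43.5] [-0.61  0.04  0.13] dist 65 t 7.47 q [-0.32  0.55  1.21 -0.17  2.07 -1.83] F [ 0.  -0.3  0.3] w 94.0
```

```bash
python3 -m creep '[[-0.9,25,-22,-0.6,0,0,0],[-0.9,49,-43.5,-0.6,0,0,0],[-0.9,49,-43.5,-0.6,0,0,0],[-0.9,49,-43.5,-0.6,0,0,0]]'; python3 go.py .473 -.1508 .027 1.477 -40 g
```

```text
time: 7.98
tool_pos: [0.4618, -0.1506, 0.0191]
ee_rot: [-0.883, 0.001, 1.475]
wrist_force: [-0.6, 0.3, 0.7]
width: 0.0942
[ 0.8  5.8 -3.4] [ 0.58 -0.12  0.05] dist 7 t 7.97 q [-0.33  0.59  1.26 -0.16  1.96 -1.81] F [-0.6  0.3  0.7] w 94.2
```

```bash
python3 -m creep '[[0.5,5,-3,0.3,0,0,0],[0.5,5,-3,0.3,0,0,0]]'; python3 go.py .473 -.1508 .027 1.477 -40 g
```

```text
time: 8.22
tool_pos: [0.4609, -0.1497, 0.0119]
ee_rot: [-0.876, 0.0, 1.475]
wrist_force: [0.7, -0.3, 0.5]
width: 0.0941
[ 0.1 -0.4  0.4] [ 0.17 -0.08  0.06] dist 1 t 8.22 q [-0.33  0.6   1.26 -0.16  1.95 -1.81] F [ 0.7 -0.3  0.5] w 94.1
```

Close the grip.

```bash
python3 -m creep '[[0,-0.3,0,0,0,0,110],[0,-0.3,0,0,0,0,110],[0,-0.3,0,0,0,0,110],[0,-0.3,0,0,0,0,110],[0,-0.3,0,0,0,0,110]]'; python3 go.py .473 -.1508 .12 1.477 50 g
```

```text
time: 8.85
tool_pos: [0.461, -0.1496, 0.0118]
ee_rot: [-0.875, -0.0, 1.475]
wrist_force: [0.8, 1.3, 2.1]
width: 0.0758
[ -0.  -90.7  41.2] [-8.988e+01 -1.200e-01  1.000e-02] dist 100 t 8.85 q [-0.33  0.6   1.26 -0.16  1.95 -1.81] F [0.8 1.3 2.1] w 75.8
```

```bash
python3 -m creep '[[0,-15,13,0,0,0,110],[0,-38,32,0,0,0,110],[0,-61,51,0,0,0,110],[0,-61,51,0,0,0,110]]'
python3 - <<'E'
from fit import *
s=snap('scene','scene4')
u,v=map(int,proj(s,(.473,-.151,.09)))
cv2.imwrite(f'pics/scene4c.png',cv2.resize(s['color'][v-50:v+50,u-65:u+65],(780,600),interpolation=cv2.INTER_CUBIC))
E
python3 go.py .473 -.1508 .12 1.477 50 g
```

```text
time: 9.35
tool_pos: [0.4626, -0.1505, 0.094]
ee_rot: [-0.881, 0.002, 1.475]
wrist_force: [0.1, 0.4, -2.7]
width: 0.0754
[  0.4 -28.6  -9.9] [-8.967e+01 -1.100e-01 -7.000e-02] dist 30 t 9.4 q [-0.33  0.53  1.2  -0.17  2.08 -1.83] F [ 0.7 -0.1 -2.7] w 76.1
```

View pics/scene4c.png

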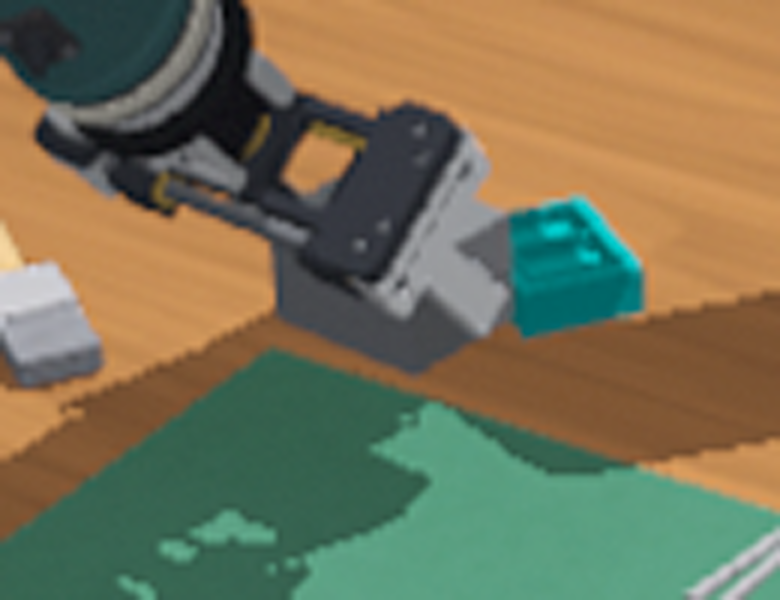

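```bash
python3 -m creep '[[0,-2,-1,-9,0,0,110],[0,-5,-2,-18,0,0,110],[0,-8,-2.6,-27,0,0,110],[0,-11.6,-3.2,-36,0,0,110],[0,-15,-4.3,-45,0,0,110]]'; python3 go.py .473 -.1508 .12 1.477 50 g
```

```text
time: 10.02
tool_pos: [0.4729, -0.1506, 0.0987]
ee_rot: [-1.662, -0.0, 1.475]
wrist_force: [-1.4, -1.1, -1.6]
width: 0.076
[ -0.1  -7.7 -15.4] [-4.476e+01 -1.100e-01 -3.000e-02] dist 17 t 10.03 q [-0.45 -0.06  1.73  0.03  1.38 -1.93] F [-1.4 -1.1 -1.6] w 76.0
```

```bash
python3 -m creep '[[0,-0.5,-3,-9,0,0,110],[0,-1.5,-6,-18,0,0,110],[0,-3,-9.5,-27,0,0,110],[0,-5,-13,-36,0,0,110],[0,-7.5,-15.5,-45,0,0,110]]'; python3 go.py .473 -.1508 .12 1.477 50 g
```

```text
time: 10.65
tool_pos: [0.4889, -0.1455, 0.1099]
ee_rot: [-2.437, -0.003, 1.462]
wrist_force: [0.8, -1.2, -2.9]
width: 0.0758
[-6.8  0.9  2. ] [-0.36 -0.69 -0.57] dist 7 t 10.65 q [-0.71 -0.51  2.3   0.72  0.72 -2.57] F [ 0.8 -1.2 -2.9] w 75.8
```

Joint 6 reached its end stop at this yaw. I'll swing the pair to a more radial yaw (1.2) and further out, which brings it back off the limit.

```bash
python3 go.py .53 -.13 .11 1.2 50.1 g
```

```text
[ 16.1  48.5 -25.3] [-0.48  9.54 11.57] dist 57 t 10.65 q [-0.71 -0.51  2.3   0.72  0.72 -2.57] F [ 0.8 -1.2 -2.9] w 75.8
```

```bash
python3 -m creep '[[5,16,-8,0,3,4,110],[11,32,-17,0,6.5,8,110],[16,48,-25,0,9.5,11.5,110],[16,48,-25,0,9.5,11.5,110],[16,48,-25,0,9.5,11.5,110]]'; python3 go.py .53 -.13 .06 1.2 50.1 g
python3 - <<'E'
from fit import *
s=snap('scene','scene5')
u,v=map(int,proj(s,(.53,-.13,.11)))
cv2.imwrite(f'pics/scene5c.png',cv2.resize(s['color'][v-50:v+50,u-65:u+65],(780,600),interpolation=cv2.INTER_CUBIC))
E
```

```text
time: 11.28
tool_pos: [0.5436, -0.1341, 0.0975]
ee_rot: [-2.432, 0.007, 1.209]
wrist_force: [0.2, 0.2, -2.6]
width: 0.0759
[-0.8 32.6 37.4] [-0.74  0.66  0.13] dist 50 t 11.28 q [-0.32 -0.35  2.23 -0.09  0.4  -1.46] F [ 0.2  0.2 -2.6] w 75.9
```

View pics/scene5c.png

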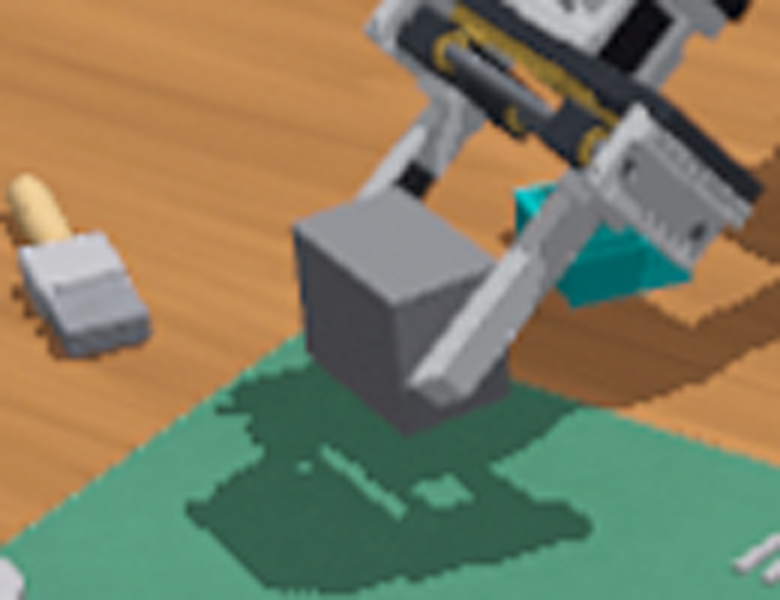

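```bash
python3 -m creep '[[-0.8,15,18,-0.7,0.6,0,110],[-0.8,32,37,-0.7,0.6,0,110],[-0.8,32,37,-0.7,0.6,0,110],[-0.8,32,37,-0.7,0.6,0,110]]'; python3 go.py .53 -.13 .0345 1.2 50.1 g
```

```text
time: 11.82
tool_pos: [0.5448, -0.1377, 0.0526]
ee_rot: [-2.451, -0.002, 1.198]
wrist_force: [0.3, 0.5, -1.3]
width: 0.0759
[ 1.7 17.7 24.7] [ 0.35 -0.16 -0.01] dist 30 t 11.82 q [-0.33 -0.26  2.28 -0.14  0.24 -1.4 ] F [ 0.3  0.5 -1.3] w 75.9
```

```bash
python3 go.py .53 -.13 .06 1.05 50.1 g; python3 -m creep '[[1,0,0,0,2,2,110]]'; python3 go.py .53 -.13 .06 1.05 50.1 g
```

```text
[-0.4  1.3  5.1] [0.34 5.33 6.6 ] dist 5 t 11.82 q [-0.33 -0.26  2.28 -0.14  0.24 -1.4 ] F [ 0.3  0.5 -1.3] w 75.9
time: 11.95
tool_pos: [0.5454, -0.1374, 0.0535]
ee_rot: [-2.452, -0.007, 1.155]
wrist_force: [0.3, -0.0, -2.4]
width: 0.0756
[-1.1  1.6  6. ] [0.35 3.51 4.89] dist 6 t 11.95 q [-0.29 -0.25  2.28 -0.38  0.25 -1.12] F [ 0.3 -0.  -2.4] w 75.6
```

```bash
python3 -m creep '[[-0.5,1,3,0.3,2,2.5,110],[-1,1.6,6,0.3,3.5,4.9,110],[-1,1.6,6,0.3,3.5,4.9,110],[-1,1.6,6,0.3,3.5,4.9,110]]'; python3 go.py .53 -.13 .038 1.05 50.1 g
```

```text
time: 12.45
tool_pos: [0.5427, -0.136, 0.0469]
ee_rot: [-2.445, 0.001, 1.054]
wrist_force: [0.1, 0.3, -2.1]
width: 0.0757
[-1.1 14.  15.8] [-0.04  0.2   0.15] dist 21 t 12.45 q [-0.19 -0.21  2.26 -0.8   0.34 -0.59] F [ 0.1  0.3 -2.1] w 75.7
```

```bash
python3 go.py .53 -.13 .038 1.09 50.1 g;python3 -m creep '[[-0.5,7,8,0,-0.7,-0.9,110],[-1,14,16,0,-1.2,-1.6,110],[-1,14,16,0,-1.2,-1.6,110]]'; python3 go.py .53 -.13 .0335 1.09 50.1 g
```

```text
[-0.5 14.  15.8] [-0.04 -1.27 -1.6 ] dist 21 t 12.45 q [-0.19 -0.21  2.26 -0.8   0.34 -0.59] F [ 0.1  0.3 -2.1] w 75.7
time: 12.82
tool_pos: [0.5411, -0.1378, 0.0238]
ee_rot: [-2.442, 0.0, 1.087]
wrist_force: [0.3, -0.4, -1.2]
width: 0.076
[1.8 2.5 1.1] [-0.2  -0.1  -0.14] dist 3 t 12.82 q [-0.23 -0.17  2.29 -0.86  0.26 -0.56] F [ 0.3 -0.4 -1.2] w 76.0
```

```bash
python3 -m creep '[[0.5,1.3,1.2,-0.2,0,0,110],[0.5,1.3,1.2,-0.2,0,0,110]]'; python3 go.py .53 -.13 .0335 1.09 50.1 g; python3 -m creep '[[0,0.6,0.7,0,0,0,110],[0,0.6,0.7,0,0,0,110]]'; python3 go.py .53 -.13 .033 1.09 50.1 g
```

```text
time: 13.08
tool_pos: [0.5427, -0.137, 0.0235]
ee_rot: [-2.448, -0.0, 1.088]
wrist_force: [-0.4, -0.1, -1.9]
width: 0.0759
[0.3 1.5 1.7] [ 0.14 -0.08 -0.07] dist 2 t 13.07 q [-0.23 -0.17  2.29 -0.9   0.25 -0.52] F [-0.4 -0.1 -1.9] w 75.9
time: 13.32
tool_pos: [0.5425, -0.1367, 0.0221]
ee_rot: [-2.447, -0.0, 1.088]
wrist_force: [0.6, 0.0, -2.3]
width: 0.0757
[0.2 1.1 0.8] [ 0.1  -0.07 -0.07] dist 1 t 13.32 q [-0.23 -0.16  2.29 -0.91  0.25 -0.51] F [ 0.6  0.  -2.3] w 75.7
```

```bash
python3 -m creep '[[0,0.7,0.8,0,0,0,110],[0,0.7,0.8,0,0,0,110]]'; python3 go.py .53 -.13 .033 1.09 50.1 g; python3 -m creep '[[0,0.4,0.5,0,0,0,110],[0,0.4,0.5,0,0,0,110]]'; python3 go.py .53 -.13 .033 1.09 50.1 g
```

```text
time: 13.58
tool_pos: [0.5428, -0.1367, 0.0211]
ee_rot: [-2.447, -0.0, 1.088]
wrist_force: [-0.0, -0.2, -1.4]
width: 0.0758
[0.1 0.3 0.1] [ 0.12 -0.07 -0.05] dist 0 t 13.57 q [-0.23 -0.16  2.29 -0.92  0.25 -0.5 ] F [-0.  -0.2 -1.4] w 75.8
time: 13.82
tool_pos: [0.5432, -0.1368, 0.0212]
ee_rot: [-2.448, -0.001, 1.089]
wrist_force: [-1.5, -0.1, 2.8]
width: 0.0761
[-0.   0.   0.4] [ 0.18 -0.08 -0.04] dist 0 t 13.82 q [-0.23 -0.16  2.29 -0.93  0.25 -0.49] F [-1.5 -0.1  2.8] w 76.1
```

Run:
```python
from fit import *
for c in('scene','top'):
    s=snap(c,c+'6')
    u,v=map(int,proj(s,(.53,-.13,.04)))
    cv2.imwrite(f'pics/{c}6c.png',cv2.resize(s['color'][v-50:v+50,u-65:u+65],(780,600),interpolation=cv2.INTER_CUBIC))
```

```text
(no output)
```

View pics/scene6c.png

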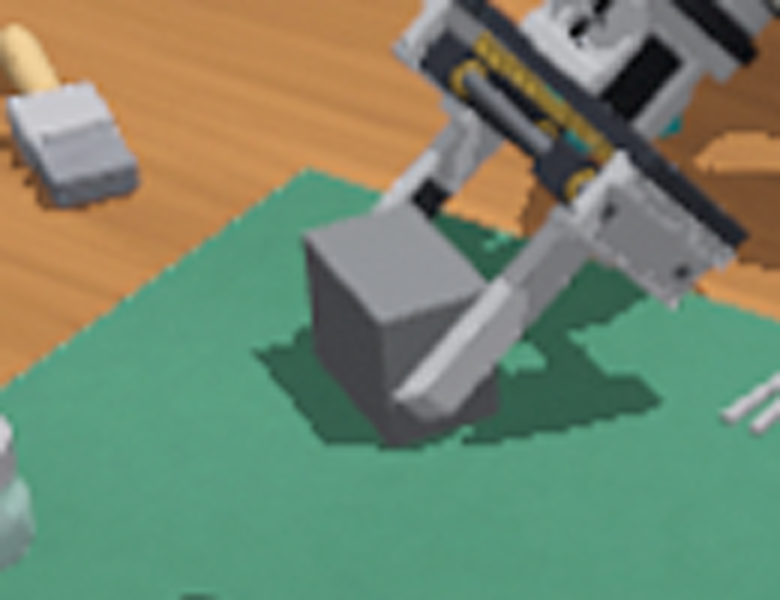

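The pair stands on its long side on the mat. Release, then withdraw along the fingers.

```bash
python3 -m creep '[[0,0,0,0,0,0,60],[0,0,0,0,0,0,0],[0,0,0,0,0,0,0],[0,0,0,0,0,0,0]]'; python3 -m creep '[[0,-20,0,0,0,0,0],[0,-50,0,0,0,0,0],[0,-90,0,0,0,0,0],[0,-110,0,0,0,0,0]]'
python3 - <<'E'
from fit import *
for c in('scene','top'):
    s=snap(c,c+'7')
    u,v=map(int,proj(s,(.53,-.13,.04)))
    cv2.imwrite(f'pics/{c}7c.png',cv2.resize(s['color'][v-50:v+50,u-65:u+65],(780,600),interpolation=cv2.INTER_CUBIC))
    print(c,fit(s,.53,-.13,1.09,.003,.063,(.076,.048)))
E
python3 go.py .53 -.13 .12 1.09 -45 g
```

```text
time: 14.42
tool_pos: [0.5421, -0.1366, 0.0195]
ee_rot: [-2.446, 0.0, 1.088]
wrist_force: [0.8, -0.1, 0.2]
width: 0.0938
time: 14.92
tool_pos: [0.467, -0.0969, 0.0916]
ee_rot: [-2.448, -0.001, 1.089]
wrist_force: [1.2, -0.6, -0.3]
width: 0.0937
scene (array([ 0.52923279, -0.13015532,  1.07375561]), np.float64(0.06360038214821892))
top (array([ 0.52914908, -0.13168918,  1.09392257]), np.float64(0.021700270214092703))
[ -0.6  35.  -47. ] [ 9.541e+01 -4.000e-02  1.200e-01] dist 59 t 15.03 q [-0.13 -0.56  2.37 -0.54  0.55 -0.87] F [-0.1  0.6  0. ] w 93.7
```

View pics/scene7c.png

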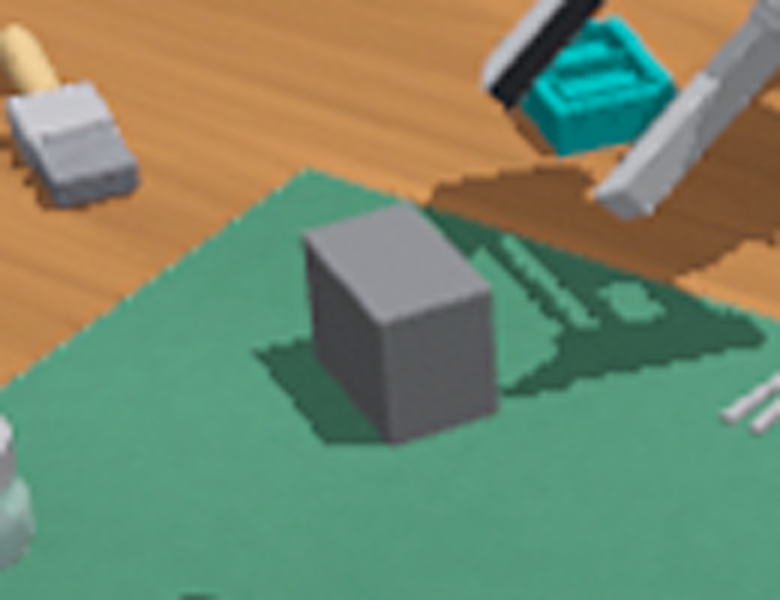

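View pics/top7c.png

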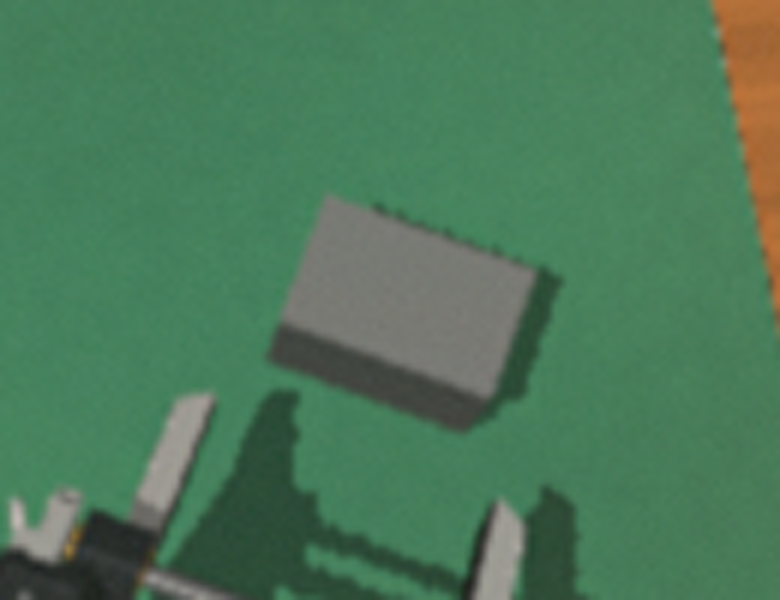

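Standing closed, with no gap visible. Now swing over to a 50° inward lean above it.

```bash
python3 go.py .5295 -.1303 .14 1.09 -50 g; python3 -m creep '[[0,-40,0,10,0,0,0],[0,-30,-40,20,0,0,0],[0,0,-60,30,0,0,0],[0,15,-60,40,0,0,0],[0,20,-61,50,0,0,0]]'; python3 go.py .5295 -.1303 .14 1.09 -50 g
```

```text
[ -1.   20.4 -62.5] [ 1.0041e+02 -4.0000e-02  1.3000e-01] dist 66 t 15.03 q [-0.13 -0.56  2.37 -0.54  0.55 -0.87] F [-0.1  0.6  0. ] w 93.7
time: 15.65
tool_pos: [0.5167, -0.1242, 0.1231]
ee_rot: [-1.567, 0.0, 1.086]
wrist_force: [0.6, -0.2, -0.1]
width: 0.0939
[ 0.5 -4.7  0.4] [49.81 -0.21  0.07] dist 5 t 15.65 q [-0.34  0.08  1.54  0.    1.52 -1.43] F [ 0.6 -0.2 -0.1] w 93.9
```

```bash
python3 -m creep '[[0.5,-4.7,0.4,10,0,0,0],[0.5,-4.7,0.4,20,0,0,0],[0.5,-4.7,0.4,30,0,0,0],[0.5,-4.7,0.4,40,0,0,0],[0.5,-4.7,0.4,49.8,-0.2,0,0]]'; python3 go.py .5295 -.1303 .034 1.09 -50 g;python3 -m creep '[[0,0,0,0,0,0,0]]';python3 go.py .5295 -.1303 .034 1.09 -50 g
```

```text
time: 16.27
tool_pos: [0.5164, -0.1232, 0.1271]
ee_rot: [-0.699, -0.0, 1.09]
wrist_force: [-0.2, -0.2, -0.0]
width: 0.094
[ -0.2  67.5 -80.8] [0.05 0.01 0.01] dist 105 t 16.27 q [-0.39  0.73  0.91  0.1   2.37 -1.44] F [-0.2 -0.2 -0. ] w 94.0
time: 16.4
tool_pos: [0.5151, -0.1229, 0.1198]
ee_rot: [-0.691, 0.001, 1.089]
wrist_force: [-0.2, 0.3, 0.4]
width: 0.0942
[  0.2  61.2 -76.5] [-0.39 -0.06 -0.01] dist 98 t 16.4 q [-0.39  0.74  0.91  0.1   2.36 -1.44] F [-0.2  0.3  0.4] w 94.2
```

```bash
python3 -m creep '[[0,30,-38,0,0,0,0],[0,50,-62,0,0,0,0],[0,57,-71,0,0,0,0],[0,57,-71,0,0,0,0],[0,57,-71,0,0,0,0]]'; python3 go.py .5295 -.1303 .033 1.09 -50 g
```

```text
time: 17.02
tool_pos: [0.5189, -0.1235, 0.0404]
ee_rot: [-0.709, -0.002, 1.091]
wrist_force: [-0.3, -1.5, 0.7]
width: 0.0943
[ -1.1  14.3 -13.6] [0.64 0.14 0.01] dist 20 t 17.02 q [-0.39  0.8   0.97  0.09  2.23 -1.46] F [-0.3 -1.5  0.7] w 94.3
```

```bash
python3 -m creep '[[0,0,0,0,0,0,0],[0,0,0,0,0,0,0]]'; python3 go.py .5295 -.1303 .033 1.09 -50 g
```

```text
time: 17.27
tool_pos: [0.5184, -0.1234, 0.0391]
ee_rot: [-0.707, -0.002, 1.091]
wrist_force: [0.0, -0.2, -0.5]
width: 0.0943
[ -1.1  13.1 -12.9] [0.49 0.13 0.01] dist 18 t 17.27 q [-0.39  0.8   0.97  0.09  2.23 -1.46] F [ 0.  -0.2 -0.5] w 94.3
```

```bash
python3 -m creep '[[-1,13,-13,0.5,0,0,0],[-1,13,-13,0.5,0,0,0],[-1,13,-13,0.5,0,0,0]]'; python3 go.py .5295 -.1303 .033 1.09 -50 g
python3 - <<'E'
from fit import *
for c in('scene',):
    s=snap(c,c+'8')
    u,v=map(int,proj(s,(.53,-.13,.04)))
    cv2.imwrite(f'pics/{c}8c.png',cv2.resize(s['color'][v-50:v+50,u-65:u+65],(780,600),interpolation=cv2.INTER_CUBIC))
E
python3 go.py .5295 -.1303 .033 1.09 -50 g
```

```text
time: 17.65
tool_pos: [0.5158, -0.1232, 0.0193]
ee_rot: [-0.694, -0.001, 1.091]
wrist_force: [0.6, -0.3, -0.3]
width: 0.0938
[ 0.  -1.6  0.6] [-0.23  0.11 -0.  ] dist 2 t 17.65 q [-0.39  0.82  0.98  0.09  2.21 -1.46] F [ 0.6 -0.3 -0.3] w 93.8
[ 0.  -1.1  0.5] [-0.17  0.12  0.  ] dist 1 t 17.7 q [-0.39  0.82  0.98  0.09  2.21 -1.46] F [-0.   0.1 -1. ] w 94.3
```

View pics/scene8c.png

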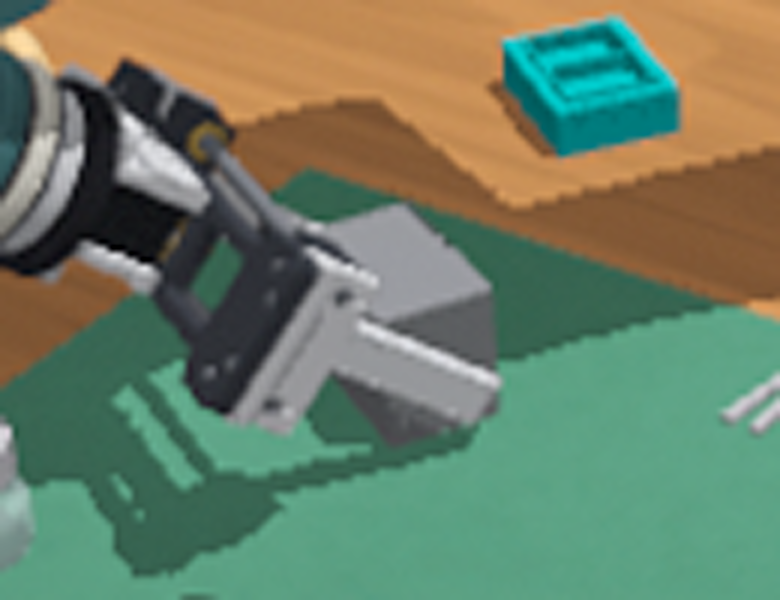

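```bash
python3 -m creep '[[0,-1,0.5,-0.1,0,0,110],[0,-1,0.5,-0.1,0,0,110],[0,-1,0.5,-0.1,0,0,110],[0,-1,0.5,-0.1,0,0,110],[0,-1,0.5,-0.1,0,0,110]]'; python3 go.py .5295 -.1303 .11 1.09 -50 g
python3 - <<'E'
from h import *
o=robot.get_obs(); print(o['ee_rot'],o['tool_pos'])
E
```

```text
time: 18.32
tool_pos: [0.5169, -0.1236, 0.0215]
ee_rot: [-0.699, -0.002, 1.091]
wrist_force: [2.0, -0.4, 3.1]
width: 0.0759
[  0.  -48.9  58.7] [0.03 0.13 0.01] dist 76 t 18.32 q [-0.39  0.82  0.98  0.09  2.21 -1.46] F [ 2.  -0.4  3.1] w 75.9
[-0.6986757  -0.00181352  1.09139905] [ 0.51692858 -0.12362048  0.0214517 ]
```

```bash
python3 -m creep '[[0,-10,12,0,0,0,110],[0,-25,30,0,0,0,110],[0,-40,48,0,0,0,110],[0,-52,62,0,0,0,110],[0,-52,62,0,0,0,110]]'; python3 go.py .5295 -.1303 .12 1.09 40 g
```

```text
time: 18.95
tool_pos: [0.5176, -0.1241, 0.1043]
ee_rot: [-0.703, -0.002, 1.091]
wrist_force: [-0.0, 0.1, -1.7]
width: 0.0759
[ -0.  -20.2 -15.7] [-89.71   0.1    0.13] dist 26 t 18.95 q [-0.39  0.75  0.92  0.1   2.33 -1.45] F [-0.   0.1 -1.7] w 75.9
```

```bash
python3 -m creep '[[0,-0.2,-3,-9,0,0,110],[0,-1,-5.5,-18,0,0,110],[0,-2,-8,-27,0,0,110],[0,-3.8,-10,-36,0,0,110],[0,-6,-12,-45,0,0,110]]'; python3 go.py .5295 -.1303 .12 1.09 40 g
```

```text
time: 19.58
tool_pos: [0.5271, -0.1292, 0.0964]
ee_rot: [-1.487, -0.002, 1.091]
wrist_force: [-0.3, -0.6, -1.8]
width: 0.076
[  0.1 -10.3 -14. ] [-44.8    0.05   0.12] dist 17 t 19.57 q [-0.35  0.18  1.49  0.01  1.56 -1.44] F [-0.3 -0.6 -1.8] w 76.0
```

```bash
python3 -m creep '[[0,-1,-3,-9,0,0,110],[0,-3,-6,-18,0,0,110],[0,-5.5,-9,-27,0,0,110],[0,-8,-12,-36,0,0,110],[0,-10,-14,-44.8,0,0,110]]'; python3 go.py .5295 -.1303 .06 1.09 40 g;  python3 -m creep '[[0,0,0,0,0,0,110],[0,0,0,0,0,0,110]]'; python3 go.py .5295 -.1303 .05 1.09 40.03 g
python3 - <<'E'
from fit import *
for c in('scene',):
    s=snap(c,c+'9')
    u,v=map(int,proj(s,(.53,-.13,.11)))
    cv2.imwrite(f'pics/{c}9c.png',cv2.resize(s['color'][v-50:v+50,u-65:u+65],(780,600),interpolation=cv2.INTER_CUBIC))
E
```

```text
time: 20.2
tool_pos: [0.5392, -0.1358, 0.1043]
ee_rot: [-2.267, -0.001, 1.091]
wrist_force: [-0.4, -0.4, -2.6]
width: 0.0756
[ 0.3 45.8 36.9] [-0.11 -0.    0.11] dist 59 t 20.2 q [-0.26 -0.29  2.09 -0.22  0.67 -1.23] F [-0.4 -0.4 -2.6] w 75.6
time: 20.45
tool_pos: [0.5414, -0.1365, 0.1063]
ee_rot: [-2.264, -0.002, 1.091]
wrist_force: [0.6, 0.5, -1.3]
width: 0.0757
[-0.1 53.7 46.2] [-0.28 -0.01  0.12] dist 71 t 20.45 q [-0.26 -0.29  2.08 -0.22  0.68 -1.23] F [ 0.6  0.5 -1.3] w 75.7
```

View pics/scene9c.png

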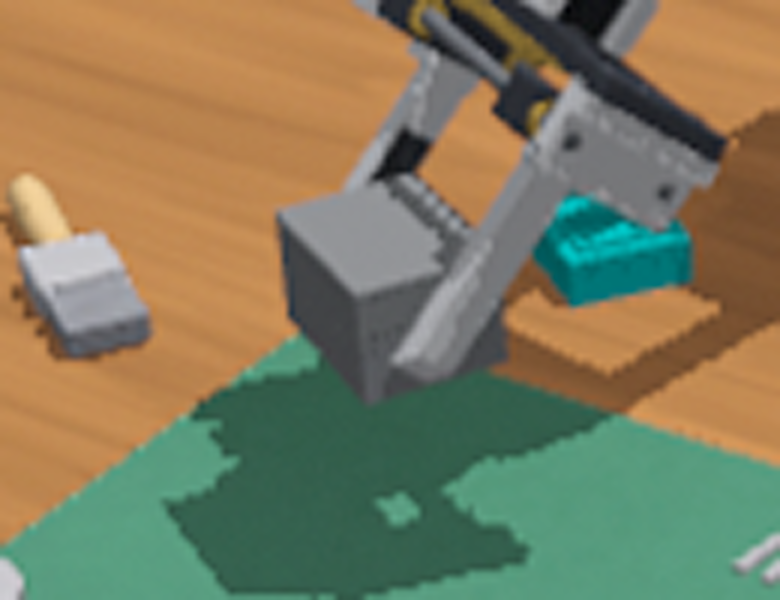

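```bash
python3 -m creep '[[0,20,17,-0.2,0,0,110],[0,40,35,-0.3,0,0,110],[0,58,50,-0.3,0,0,110],[0,64,55.5,-0.3,0,0,110],[0,64,55.5,-0.3,0,0,110]]'; python3 go.py .5295 -.1303 .027 1.09 40 g
```

```text
time: 21.12
tool_pos: [0.5403, -0.1359, 0.0213]
ee_rot: [-2.271, -0.002, 1.091]
wrist_force: [0.5, -0.4, -1.5]
width: 0.0761
[-0.1  6.8  5.7] [ 0.09 -0.02  0.1 ] dist 9 t 21.12 q [-0.26 -0.16  2.18 -0.32  0.46 -1.11] F [ 0.5 -0.4 -1.5] w 76.1
```

```bash
python3 -m creep '[[0,3,2.5,0,0,0,110],[0,4.5,3.8,0,0,0,110],[0,4.5,3.8,0,0,0,110]]'; python3 go.py .5295 -.1303 .027 1.09 40 g; python3 -m creep '[[0,0.8,0.7,0,0,0,110],[0,0.8,0.7,0,0,0,110]]';python3 go.py .5295 -.1303 .027 1.09 40 g
```

```text
time: 21.5
tool_pos: [0.5393, -0.1353, 0.015]
ee_rot: [-2.271, -0.002, 1.091]
wrist_force: [0.6, 0.1, -1.7]
width: 0.076
[-0.1  2.8  0.8] [ 0.11 -0.    0.12] dist 3 t 21.5 q [-0.26 -0.15  2.18 -0.33  0.44 -1.1 ] F [ 0.6  0.1 -1.7] w 76.0
time: 21.75
tool_pos: [0.5392, -0.1353, 0.0137]
ee_rot: [-2.27, -0.002, 1.091]
wrist_force: [-0.7, 0.2, -2.1]
width: 0.0759
[-0.1  1.8 -0.2] [0.09 0.   0.12] dist 2 t 21.75 q [-0.26 -0.15  2.18 -0.33  0.44 -1.1 ] F [-0.7  0.2 -2.1] w 75.9
```

```bash
python3 -m creep '[[0,0.8,0.7,0,0,0,110],[0,0.8,0.7,0,0,0,110]]';python3 go.py .5295 -.1303 .027 1.09 40 g; python3 -m creep '[[0,0.5,0.4,0,0,0,110],[0,0.5,0.4,0,0,0,110]]';python3 go.py .5295 -.1303 .027 1.09 40 g
```

```text
time: 22.0
tool_pos: [0.5396, -0.1354, 0.0132]
ee_rot: [-2.271, -0.002, 1.092]
wrist_force: [-0.6, 0.2, -0.3]
width: 0.0761
[-0.1  1.2 -0.2] [0.14 0.01 0.13] dist 1 t 22.0 q [-0.26 -0.14  2.18 -0.34  0.43 -1.09] F [-0.6  0.2 -0.3] w 76.1
time: 22.25
tool_pos: [0.54, -0.1355, 0.0131]
ee_rot: [-2.272, -0.002, 1.092]
wrist_force: [-3.3, 1.2, 4.7]
width: 0.0754
[-0.2  0.9  0. ] [0.2  0.02 0.14] dist 1 t 22.25 q [-0.26 -0.14  2.18 -0.34  0.43 -1.09] F [-3.3  1.2  4.7] w 75.4
```

Contact at the expected height. Release, withdraw, look.

```bash
python3 -m creep '[[0,0,0,0,0,0,110],[0,0,0,0,0,0,60],[0,0,0,0,0,0,0],[0,0,0,0,0,0,0]]'; python3 -m creep '[[0,-20,0,0,0,0,0],[0,-50,0,0,0,0,0],[0,-90,0,0,0,0,0],[0,-110,0,0,0,0,0]]'
python3 - <<'E'
from fit import *
for c in('scene','top'):
    s=snap(c,c+'10')
    u,v=map(int,proj(s,(.53,-.13,.04)))
    cv2.imwrite(f'pics/{c}10c.png',cv2.resize(s['color'][v-50:v+50,u-65:u+65],(780,600),interpolation=cv2.INTER_CUBIC))
    print(c,fit(s,.53,-.13,1.09,.003,.051,(.076,.060)))
E
python3 go.py .53 -.13 .12 1.09 0
```

```text
time: 22.75
tool_pos: [0.539, -0.1352, 0.0116]
ee_rot: [-2.27, -0.002, 1.091]
wrist_force: [0.5, -0.2, 0.7]
width: 0.0919
time: 23.25
tool_pos: [0.4761, -0.1023, 0.0978]
ee_rot: [-2.273, -0.003, 1.092]
wrist_force: [0.1, 0.9, -0.3]
width: 0.0943
scene (array([ 0.52876399, -0.13047099,  1.08828289]), np.float64(0.01545216712819179))
top (array([ 0.5288805 , -0.13223432,  1.09287182]), np.float64(0.023822226633745672))
[ -0.   22.4 -59.2] [40.36  0.05  0.22] dist 63 t 23.35 q [-0.2  -0.48  2.22 -0.27  0.73 -1.16] F [-0.5  0.5 -0.7] w 94.4
```

View pics/scene10c.png

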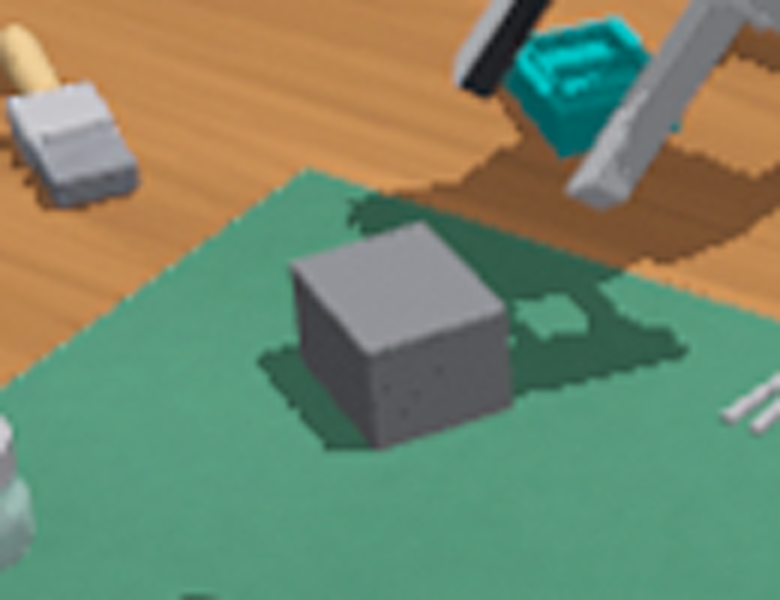

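View pics/top10c.png

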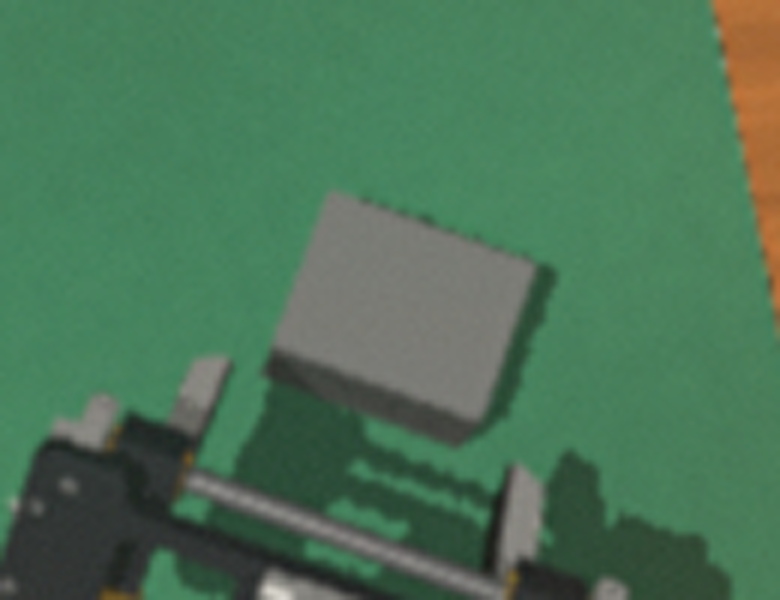

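```bash
python3 -m creep '[[0,-10,-30,10,0,0,0],[0,0,-59,20,0,0,0],[0,22,-59,30,0,0,0],[0,22,-59,40.3,0,0,0],[0,22,-59,40.3,0,0,0]]'; python3 go.py .5292 -.1308 .08 1.09 0
python3 - <<'E'
from h import *
s=robot.snapshot('scene')
s=robot.snapshot('top')
print(pix(s,326,222,.003),pix(s,292,127,.003),pix(s,357,118,.003))
E
```

```text
time: 23.98
tool_pos: [0.5304, -0.1318, 0.1126]
ee_rot: [-1.561, -0.001, 1.089]
wrist_force: [0.1, 0.5, -0.3]
width: 0.0941
[ 0.3 32.7  1.2] [-0.57 -0.04  0.03] dist 33 t 23.98 q [-0.35  0.12  1.52  0.    1.51 -1.44] F [ 0.1  0.5 -0.3] w 94.1
[0.4812876  0.00100551 0.003     ] [0.70546307 0.05160896 0.003     ] [ 0.70972702 -0.09623725  0.003     ]
```

```bash
python3 -m creep '[[0.3,40,1,-0.5,0,0,0],[0.3,70,1,-0.5,0,0,0],[0.3,79,1,-0.5,0,0,0],[0.3,79,1,-0.5,0,0,0]]'; python3 go.py .5292 -.1308 .032 1.09 0
```

```text
time: 24.58
tool_pos: [0.5274, -0.1286, 0.0391]
ee_rot: [-1.577, -0.002, 1.092]
wrist_force: [0.4, -0.4, 1.5]
width: 0.0938
[-1.1  7.1 -2.6] [0.37 0.11 0.1 ] dist 8 t 24.57 q [-0.34  0.16  1.63  0.    1.35 -1.44] F [ 0.4 -0.4  1.5] w 93.8
```

```bash
python3 -m creep '[[-0.5,4.5,-1,0.3,0,0,0],[-0.5,4.5,-1,0.3,0,0,0]]'; python3 go.py .5292 -.1308 .032 1.09 0
```

```text
time: 24.82
tool_pos: [0.5293, -0.1303, 0.0348]
ee_rot: [-1.572, -0.002, 1.091]
wrist_force: [0.1, -0.1, -0.4]
width: 0.0939
[-0.5  2.8 -0.1] [0.1  0.08 0.11] dist 3 t 24.82 q [-0.35  0.17  1.62  0.    1.34 -1.44] F [ 0.1 -0.1 -0.4] w 93.9
```

```bash
python3 -m creep '[[-0.4,1.5,0,0.1,0,0,0],[-0.4,1.5,0,0.1,0,0,110],[-0.4,1.5,0,0.1,0,0,110],[-0.4,1.5,0,0.1,0,0,110],[-0.4,1.5,0,0.1,0,0,110]]'; python3 go.py .5292 -.1308 .032 1.09 0
```

```text
time: 25.45
tool_pos: [0.5285, -0.1304, 0.0323]
ee_rot: [-1.569, -0.002, 1.091]
wrist_force: [0.2, -0.3, -0.9]
width: 0.0754
[-0.1  0.3 -0.8] [-0.11  0.08  0.1 ] dist 1 t 25.45 q [-0.35  0.17  1.63  0.    1.34 -1.44] F [ 0.2 -0.3 -0.9] w 75.4
```

Gripped on the upper tray only (tips 5 mm above the seam). Lift slowly, straight up.

```bash
python3 -m creep '[[0,-2,0,0,0,0,110],[0,-5,0,0,0,0,110],[0,-9,0,0,0,0,110],[0,-15,0,0,0,0,110],[0,-22,0,0,0,0,110]]'
python3 - <<'E'
from fit import *
for c in('scene',):
    s=snap(c,c+'11')
    u,v=map(int,proj(s,(.53,-.13,.04)))
    cv2.imwrite(f'pics/{c}11c.png',cv2.resize(s['color'][v-50:v+50,u-65:u+65],(780,600),interpolation=cv2.INTER_CUBIC))
E
```

```text
time: 26.08
tool_pos: [0.5285, -0.1305, 0.0549]
ee_rot: [-1.569, -0.002, 1.091]
wrist_force: [0.1, -0.1, -0.8]
width: 0.0759
```

View pics/scene11c.png

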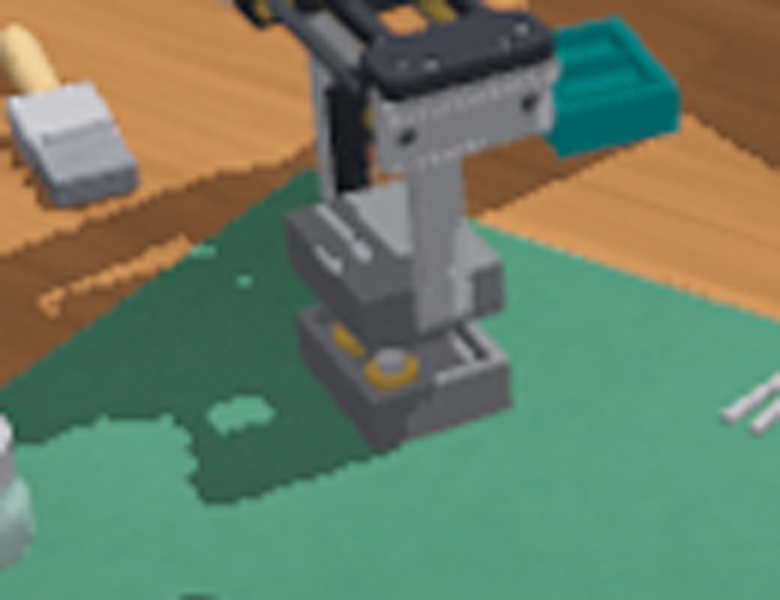

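The upper tray is off. The lower one stayed on the mat, with the wheels showing grey bosses up (around (390,360) in the crop). Raise and carry away.

```bash
python3 -m creep '[[0,-30,0,0,0,0,110],[0,-50,0,0,0,0,110],[0,-50,0,0,0,0,110]]'; python3 go.py .58 .01 .11 1.3 0
```

```text
time: 26.5
tool_pos: [0.53, -0.1311, 0.1066]
ee_rot: [-1.574, -0.002, 1.091]
wrist_force: [0.7, -0.4, -0.7]
width: 0.0761
[148.3  -3.1  20.7] [  0.17 -11.95   0.11] dist 150 t 26.5 q [-0.35  0.12  1.54  0.    1.49 -1.44] F [ 0.7 -0.4 -0.7] w 76.1
```

```bash
python3 -m creep '[[50,-3,7,0,-4,0,110],[100,-3,14,0,-8,0,110],[148,-3,21,0,-12,0,110],[148,-3,21,0,-12,0,110],[148,-3,21,0,-12,0,110]]'
python3 - <<'E'
from fit import *
for c in('scene','top'):
    s=snap(c,c+'12')
    u,v=map(int,proj(s,(.53,-.13,.02)))
    cv2.imwrite(f'pics/{c}12c.png',cv2.resize(s['color'][v-50:v+50,u-65:u+65],(780,600),interpolation=cv2.INTER_CUBIC))
E
python3 go.py .58 .01 .02 1.3 0
```

```text
time: 27.12
tool_pos: [0.5774, 0.0101, 0.1064]
ee_rot: [-1.567, -0.001, 1.301]
wrist_force: [0.1, -0.2, -0.4]
width: 0.0757
[ 1.2 86.9 -2.4] [-0.16 -0.04  0.08] dist 87 t 27.23 q [-0.08  0.19  1.45  0.    1.5  -1.38] F [ 0.  -1.  -0.9] w 75.6
```

View pics/top12c.png

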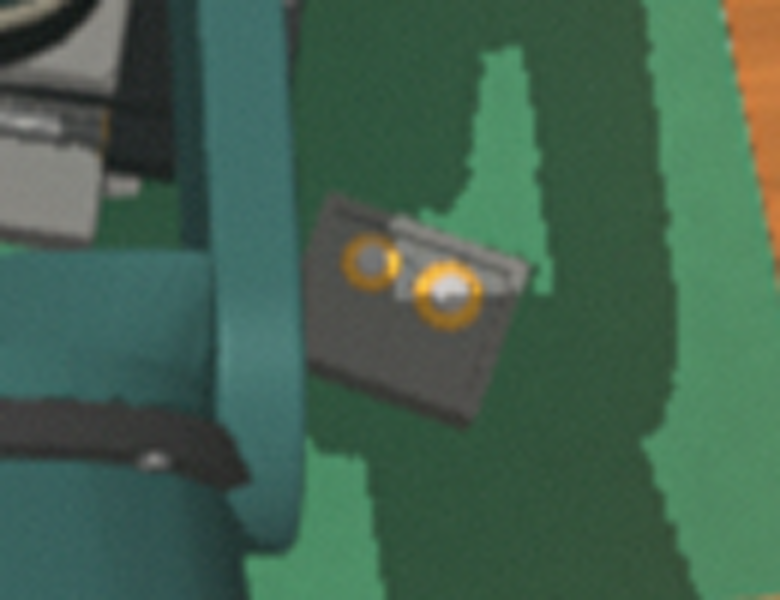

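View pics/scene12.png

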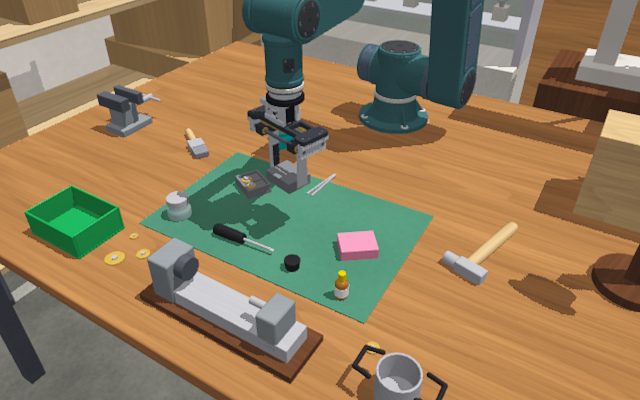

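Both wheels lie boss up in the second tray: bosses at (372,258) and (450,292) in the top crop. Lay the first tray down at (0.58, 0.01).

```bash
python3 -m creep '[[1,40,-2,0,0,0,110],[1,75,-2,0,0,0,110],[1,87,-2,0,0,0,110],[1,87,-2,0,0,0,110],[1,87,-2,0,0,0,110]]'; python3 go.py .58 .01 .0113 1.3 0
```

```text
time: 27.85
tool_pos: [0.5816, 0.0106, 0.0225]
ee_rot: [-1.572, -0.003, 1.3]
wrist_force: [0.0, -0.6, -0.2]
width: 0.0758
[-1.  11.2  1.4] [0.09 0.01 0.15] dist 11 t 27.85 q [-0.08  0.26  1.54  0.    1.34 -1.38] F [ 0.  -0.6 -0.2] w 75.8
```

```bash
python3 -m creep '[[0,5,0,0,0,0,110],[0,8,0,0,0,0,110],[0,9.5,0,0,0,0,110],[0,9.5,0,0,0,0,110]]'; python3 go.py .58 .01 .0113 1.3 0;  python3 -m creep '[[0,1,0,0,0,0,110],[0,1,0,0,0,0,110]]'; python3 go.py .58 .01 .0113 1.3 0
```

```text
time: 28.35
tool_pos: [0.5803, 0.0112, 0.0113]
ee_rot: [-1.569, -0.002, 1.301]
wrist_force: [0.1, 0.5, 0.8]
width: 0.0756
[-1.2 -0.  -0.1] [-0.09  0.05  0.11] dist 1 t 28.35 q [-0.08  0.27  1.56  0.    1.32 -1.38] F [0.1 0.5 0.8] w 75.6
time: 28.6
tool_pos: [0.5803, 0.0111, 0.0113]
ee_rot: [-1.569, -0.002, 1.301]
wrist_force: [-2.5, -0.1, 5.5]
width: 0.0757
[-1.2 -0.   0. ] [-0.08  0.06  0.11] dist 1 t 28.6 q [-0.08  0.27  1.56  0.    1.32 -1.38] F [-2.5 -0.1  5.5] w 75.7
```

Touched down as predicted. Release, rise, and clear the view.

```bash
python3 -m creep '[[0,-0.5,0,0,0,0,60],[0,-0.5,0,0,0,0,0],[0,-0.5,0,0,0,0,0],[0,-30,0,0,0,0,0],[0,-80,0,0,0,0,0]]'; python3 -m creep '[[50,-150,50,0,0,0,0],[100,-180,100,0,0,0,0],[150,-180,150,0,0,0,0],[200,-180,150,0,0,0,0],[200,-180,150,0,0,0,0]]'
python3 - <<'E'
from fit import *
for c in('scene','top'):
    s=snap(c,c+'13')
    print(c,fit(s,.53,-.131,1.09),fit(s,.58,.01,1.3,.006,.030))
    for n in('cap_mid','tray_mid','wheel_large_mid','wheel_small_mid','oil_bottle','jar'):
        print(n,[(round(d['p'],2),np.round(d['point'],3)) for d in robot.landmark_of(n,c)])
print(robot.get_obs()['tool_pos'])
a=s['color'][120:320,300:480]; cv2.imwrite('pics/top13c.png',cv2.resize(a,(540,600),interpolation=cv2.INTER_CUBIC))
E
```

```text
time: 29.22
tool_pos: [0.5784, 0.011, 0.0879]
ee_rot: [-1.563, -0.001, 1.301]
wrist_force: [1.0, -0.9, 1.2]
width: 0.094
time: 29.85
tool_pos: [0.4914, 0.2338, 0.2674]
ee_rot: [-1.57, -0.003, 1.3]
wrist_force: [0.9, -0.0, 0.0]
width: 0.094
scene (array([ 0.52953994, -0.13008087,  1.07745779]), np.float64(0.014637621710313263)) (array([0.58122629, 0.01084034, 1.30066147]), np.float64(0.012148977687282599))
cap_mid [(0.64, array([0.597, 0.188, 0.018])), (0.58, array([ 0.53 , -0.128,  0.013]))]
tray_mid [(0.95, array([0.581, 0.014, 0.02 ])), (0.74, array([ 0.297, -0.196,  0.014]))]
wheel_large_mid [(0.47, array([0.584, 0.014, 0.018])), (0.46, array([ 0.534, -0.15 ,  0.018]))]
wheel_small_mid [(0.51, array([ 0.545, -0.122,  0.024]))]
oil_bottle [(0.91, array([0.725, 0.229, 0.006]))]
jar [(0.91, array([ 0.702, -0.211,  0.003]))]
top (array([ 0.52905608, -0.13168454,  1.09377937]), np.float64(0.026642484569853922)) (array([0.58059392, 0.00960302, 1.29608119]), np.float64(0.01788839477836752))
cap_mid [(0.96, array([0.596, 0.193, 0.016])), (0.63, array([ 0.533, -0.129,  0.018]))]
tray_mid [(0.9, array([ 0.3  , -0.198,  0.009])), (0.71, array([0.576, 0.008, 0.017]))]
wheel_large_mid []
wheel_small_mid [(0.42, array([ 0.548, -0.122,  0.017]))]
oil_bottle [(0.74, array([ 0.728,  0.229, -0.003]))]
jar [(0.59, array([ 0.703, -0.211,  0.002]))]
[0.49212029 0.23169543 0.26632098]
```

View pics/top13.png

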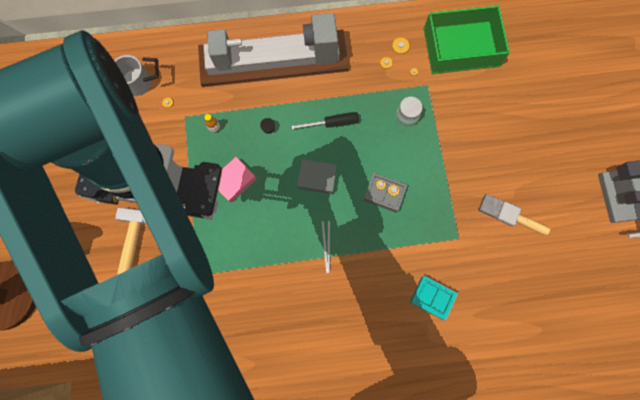

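View pics/scene13.png

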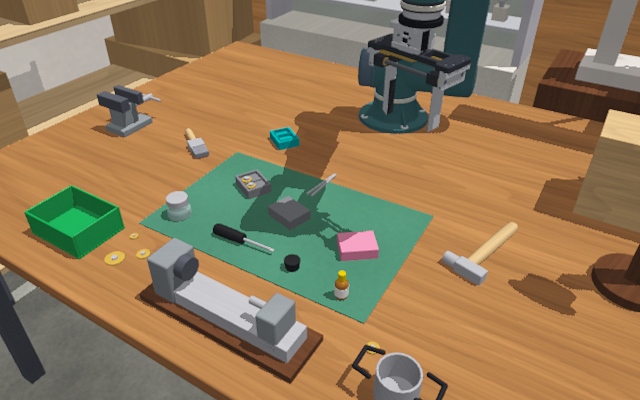

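The second tray is mouth up at (386,191) in the top view with both wheels in it. The first tray lies flat at (317,176), 150 mm away. Bottle and jar are upright. Handing in.

```bash
python3 -m creep '[[0,0,0,0,0,0,0],[0,0,0,0,0,0,0],[0,0,0,0,0,0,0]]'; python3 -c "
from bench import robot
print(robot.close_job(), robot.get_obs()['time'])"
```

```text
time: 30.92
tool_pos: [0.4919, 0.2324, 0.2666]
ee_rot: [-1.569, -0.002, 1.301]
wrist_force: [1.5, -0.0, 0.3]
width: 0.0938
the job is handed in; nothing more can be done
the job is handed in; nothing more can be done
```

I handed the job in at about 31 s of the 72 s, and no verdict came back. I capped the full tray with the empty one and turned the closed pair over in two 90° grips, standing it on its long side in between. Then I lifted the first tray off and laid it on the mat.

**Last checks**
- **Second tray:** it lies mouth up on the mat at about (0.529, -0.131), with both wheels seen boss up inside it.
- **First tray:** it lies flat on its tongue at about (0.581, 0.010), about 150 mm away centre to centre.
- **Bottle and jar:** both stand where they were, and the gripper was clear of everything.

**Disagreements**
- **Cameras:** they differed by 1–2 mm in y throughout, so I relied on the jaw positions and contact heights.
- **Networks:** in the last pictures the top view did not find the large wheel, and the scene view gave a false large-wheel hit on the first tray. I confirmed both wheels in a crop of the second tray instead.
- **Joint 6:** it reached its end stop (-2.57) during the first turn, which left the pose up to 7 mm off. I went to a more radial yaw and the pair stayed closed.

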